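Slide a top-heavy antenna mast home into its corner stop and close the clamping fork

TASK

Put the antenna mast back on its test mark: push it gently along the table by its foot, low down, without gripping, lifting or tipping it and without touching the white radome on top, until the foot sits snug against both bars of the black corner stop. Then slide the clamping fork forward over the foot until it comes up against the post, and leave the mast standing there free of your hand. Leave the bare post, the bottle, the circuit board and the screwdriver where they are.

Things in the scene. Friction and masses are not known exactly. Their poses are not given: they have to be found in the camera images.
- mast: Antenna mast, loose, top-heavy, about 0.56 kg, 214 mm tall: round foot 44 mm across and 12 mm thick, post 25 mm across up to 132 mm, black collar 36 mm across to 140 mm, then the radome. Origin: centre of the foot's underside, z up the post. Friction about 0.5 to 0.7: 2 to 5 N slide it. Pushed lower than 25 mm above the table it slides; pushed above 45 mm it topples. Yaw does not matter.
- radome: White plastic radome on top of the mast, 52 mm across and 74 mm tall (140 to 214 mm above the table while the mast stands). Delicate: not to be touched. Origin: centre of its underside, on the mast's axis; z up.
- corner: Black corner stop, an L of 12 mm thick plate fixed flat on the table, open on its -x and +y sides. Origin: on the table, where the centre of the mast's foot belongs (foot touching both bars). x runs along the side bar towards the end bar, y points away from the side bar, z up. 5 mm high screw heads stand on the bars.
- side_bar (a point): Middle of the side bar's inner face (at y = -22 mm of the corner stop, x = -20 mm, 6 mm above the table; axes of the corner stop). The straight face runs from x = -52 to +22 mm and ends in a half-round of 11 mm radius reaching x = -63 mm. The bar is 22 mm wide.
- end_bar (a point): Middle of the end bar's inner face (at x = +22 mm of the corner stop, y = +4 mm, 6 mm above the table; axes of the corner stop). The face runs from y = -22 to +30 mm. The bar is 24 mm wide.
- fork (a joint): Travel of the clamping fork along the corner stop's -y, in m: 0 is fully back, it grows as the fork moves towards the mast's place. Starts between 0 and 0.010. With the mast home the throat meets the post at about 0.0595; the joint's own limit is 0.064. It slides stiffly (some 2 to 3 N) and stays where it is left.
- fork_throat (a point): Middle of the throat of the fork's U, 18 mm above the table; axes of the corner stop. The fork is dark steel plate from 14 to 22 mm above the table and passes over the foot and the end bar. Two prongs 13 mm wide reach 26 mm ahead (-y) of the throat, 29 mm apart. Behind the throat: a 14 mm long web 55 mm wide, then a 32 mm wide slotted bar to the tail, 100 mm behind the throat.
- fork_tail (a point): Middle of the end face of the fork's tail, 11 mm above the table: an upright face 32 mm wide, from the table to 22 mm up, looking along the corner stop's +y. Pushed here towards -y the fork slides forward. The solid tail block is 12 mm long along y.
- fork_bolt (a point): Top of the head of the fixed bolt that runs through the fork's slot, 30 mm above the table, at x = 0, y = +91 mm of the corner stop. The head is 10 mm across; its washer, 16 mm across, lies on the fork.
- bare_post: Bystander: bare steel pedestal post, foot 44 mm in diameter and 12 mm thick, post 25 mm in diameter, 75 mm tall. Origin: centre of its underside. Not to be disturbed.
- solvent: Bystander: white plastic solvent bottle 60 mm in diameter, 150 mm tall. Origin: centre of its underside. Not to be disturbed.
- board: Bystander: dark blue circuit board 75 x 200 mm on short standoffs, with four blue cells, about 30 mm tall. Origin: centre of its underside; its long side runs along its y. Not to be disturbed.
- driver: Bystander: screwdriver with a black handle 26 mm thick, 170 mm long, lying along its x with the handle to -x. Origin: its middle, on the table. Not to be disturbed.

How it is judged (in metres and radians):
On the way:
1. the mast's foot sits snug against both bars of the corner stop, upright (x of mast in the frame of corner above -0.0015 m and y of mast in the frame of corner below 0.0015 m and angle between mast's own z axis and vertical below 0.03 rad), for 0.2 s.
At the end, for the whole second after the job is handed in: The mast stands upright (within 0.03 rad) and at rest with its foot within 1.5 mm of both bars of the corner stop (centre within 2.5 mm of the corner's origin), and the fork is forward to within 3 mm of the post (joint above 0.0565) (all of step 1 and horizontal distance between mast and corner below 0.0025 m and value of joint fork above 0.0565 m and linear speed of mast below 0.01 m/s); the robot touches nothing.
It fails at once if the mast tips by more than 0.15 rad or is lifted more than 6 mm off the table (angle between mast's own z axis and vertical above 0.15 rad or height (world z) of mast above 0.006 m).
It fails at once if the robot touches the radome (contact force between any of the fingers, the arm and radome above 0.5 N).
It fails at once if the mast is gripped or shoved with more than 38 N (contact force between the fingers and mast above 38 N).
It fails at once if the mast is rammed against the corner stop or by the fork (contact forces on it from bars and fork together above 45 N) (contact force between mast and corner above 45 N).
It fails at once if a bystander is moved by more than 15 mm (distance of any of bare_post, solvent, board, driver from where it was at the start of the episode above 0.015 m).
It also fails if it takes over 61 s, if anything falls off the work surface, if the arm or the gripper's body presses on something with over 40 N, if the wrist force passes 120 N, or if a joint passes its speed limit or range.

ROBOT

A 6-joint arm with a two-finger parallel gripper is mounted at the origin on the work surface. World frame = base frame: x ahead of the robot, y to its left, z up, the work surface at z = 0. Lengths are in mm, angles in degrees, forces in N, time in s.
With the tool pointing down it reaches from about 350 to 875 mm from the base axis. Payload 15.5 kg.
Tool frame: the origin (TCP) lies midway between the tips of the shut fingers; the grasp point (between the pads) lies 19 mm behind it; z points along the fingers, y is the line along which they close (so a half turn about z gives the same grasp; the last joint's range is limited). The gripper opens to 85 mm and grips with 20 to 120 N. Pads are 22 mm wide; open, the fingers measure 114 mm over their backs; the gripper's body (76 mm by 85 mm) begins 54 mm behind the grasp point. The pads swing forward as they close: fully open they stand 13 mm farther back than shut.
Start: joints at [59.215, 28.281, 77.091, -0, 74.628, -5.472], TCP at [267.225, 564.993, 231.277] pointing down, gripper open.
Joint ranges: [-166.48, 166.48], [-47.26, 123.95], [12.59, 153.08], [-70.14, 250.14], [6.76, 159.57], [-176.63, 176.63]. Speed limits (degrees/s): [108.29, 108.29, 147.25, 172.46, 172.46, 172.46].

INTERFACE

Orientations are given as a 3x3 rotation matrix whose columns are the frame's x, y, z axes.
In Python, from cell import * gives the robot as it stands. The module is installed in compiled form; this text tells all that it offers.
- The arm moves only by the shell command python3 -m inch 'ROWS' [FORCE]. ROWS is JSON, a list of rows, each a list of 7 numbers: the shift along the world's x, y, z in mm, then the turn, a rotation vector about the world's x, y, z in rad, then the opening, from -1 (shut) to 1 (fully open), so that 0 is half open. A call has exactly 10 rows; each row is the pose to reach, as a shift and turn from the pose commanded when the call began; what a row does not reach only later rows make up. A row lasts 1/12 s, in which the tool goes at most 41.7 mm and 7.16 degrees, less where a joint would pass 70% of its speed; a pose out of reach is approached as far as the arm can. A call with a gripper value outside its range is refused whole. The fingers move at their own pace and stop on an object; FORCE is the grip in N (left out, the last holds). Time passes only in rows, so rows that repeat a pose let the fingers close, or fill a call up. It gives the time, the measured TCP pose, the force, the opening and the grip force at its end, in the units of the state.
- state(): the state, without advancing time (a new reading comes with each control period).
- read_camera(name): name is "scene" or "top" or "wrist"; returns the picture (420x560x3 uint8, blue, green, red); there is no depth.
- calibration(name): a dict with "vertical_fov" (degrees; the focal length in pixels is half the picture's height over the tangent of half this angle, whatever the lens; pixels are square), "cx", "cy" (the principal point, pixels), "k1" (the pictures are not rectified: a ray, as slopes to the right and down, at radius r is drawn at 1 + k1 r^2 times it, then the intrinsics apply), "world_from_camera" (4x4, takes a point from camera to world coordinates); the wrist camera has in their place "tool_from_camera" (4x4, takes a point from camera to tool coordinates, whose origin is the TCP and whose axes are the flange's). Camera axes: x right, y up, looking along -z (the intrinsics and any distortion apply to the point x, -y, -z); pixel columns grow to the right and rows downward; lengths in mm; the calibration is good to about 2 mm. A picture is of the moment at which its call begins: read the wrist's pose just before it. calibration takes no time and is no camera call.
- hand_in(): hands the job in; it is judged then, once.
The state is a dict: "time": time; "qpos": joint angles; "dq": joint speeds; "tau": joint torques, N m; "eef_pos": TCP position; "tcp_rot": TCP orientation; "force": force on the tool from outside, world axes, zero at the start; "torque": the same for the moment, N m; "opening": opening from 0.0 (shut) to 1.0 (fully open); "grasp_force": force on a finger pad.
Only numpy, scipy, OpenCV 4.12 (cv2) and the standard library are available. Lean on these libraries where they do the work, as an engineer would, in place of code of your own. Each camera call takes 0.05 s, during which the arm holds its last target. There are 200 camera calls.

## Working session

There is one attempt and no reset: what is moved stays moved. The work goes in short steps, Python scripts to look and compute and a shell command to move; the robot and the scene stay as the last step left them, time stands still between calls to the robot, and variables do not carry over. Pictures are saved under pics/ and viewed, at most 10 in all, crops included, and the job is handed in when it is done.

```bash
mkdir -p pics
cat > h.py <<'E'
from cell import *
import numpy as np, cv2
def K(c):
    f=210/np.tan(np.radians(c["vertical_fov"]/2)); return f
def cam(name,s=None):
    c=calibration(name)
    if name=="wrist":
        s=s or state(); T=np.eye(4); T[:3,:3]=s["tcp_rot"]; T[:3,3]=s["eef_pos"]; T=T@np.array(c["tool_from_camera"])
    else: T=np.array(c["world_from_camera"])
    return c,T
def toplane(name,pts,z,s=None):
    c,T=cam(name,s); f=K(c); out=[]
    for u,v in pts:
        d=np.array([(u-c["cx"])/f,(v-c["cy"])/f]); p=d.copy()
        for _ in range(20): p=d/(1+c["k1"]*(p@p))
        r=T[:3,:3]@np.array([p[0],-p[1],-1]); o=T[:3,3]
        out.append(o+r*(z-o[2])/r[2])
    return np.array(out)
def topix(name,P,s=None):
    c,T=cam(name,s); f=K(c); q=(np.atleast_2d(P)-T[:3,3])@T[:3,:3]
    x=np.c_[q[:,0]/-q[:,2],-q[:,1]/-q[:,2]]; r2=(x**2).sum(1)[:,None]
    return x*(1+c["k1"]*r2)*f+[c["cx"],c["cy"]]
E
python3 - <<'E'
from h import *
s=state()
np.set_printoptions(precision=3,suppress=True)
for n in ["scene","top","wrist"]:
    cv2.imwrite(f"pics/{n}0.png",read_camera(n)); c,T=cam(n,s); print(n,K(c),c["cx"],c["cy"],c["k1"]); print(T)
print(s)
E
```

```text
scene 440.0748632478543 289.3374153861068 206.58058639536588 -0.09276414643738544
[[   0.407   -0.764    0.501 1080.812]
 [   0.913    0.333   -0.234  -74.378]
 [   0.012    0.552    0.833  907.407]
 [   0.       0.       0.       1.   ]]
top 442.0551488014432 282.07314549636544 211.9286325260677 0.008637817639044311
[[ -0.006   0.995  -0.101 485.846]
 [ -1.     -0.003   0.029 160.592]
 [  0.028   0.101   0.994 979.115]
 [  0.      0.      0.      1.   ]]
wrist 310.8477893204952 277.2527535874991 208.02481293579385 -0.02414075314551408
[[  0.429  -0.856  -0.29  192.322]
 [  0.903   0.406   0.138 600.688]
 [ -0.001  -0.321   0.947 373.638]
 [  0.      0.      0.      1.   ]]
{'time': 0.0, 'qpos': array([59.213, 28.315, 77.129,  0.   , 74.629, -5.47 ]), 'dq': array([ 0.035,  0.006, -0.017,  0.107, -0.045,  0.002]), 'tau': array([ -0.001, -88.216, -38.386,  -0.   ,   0.01 ,  -0.   ]), 'eef_pos': array([267.047, 564.658, 230.684]), 'tcp_rot': array([[-0.904,  0.428, -0.001],
       [ 0.428,  0.904, -0.001],
       [ 0.   , -0.001, -1.   ]]), 'force': array([ 0.355, -0.809,  0.042]), 'torque': array([0.026, 0.058, 0.012]), 'grasp_force': 0.0, 'opening': 0.9976474108598132}
```

View pics/top0.png

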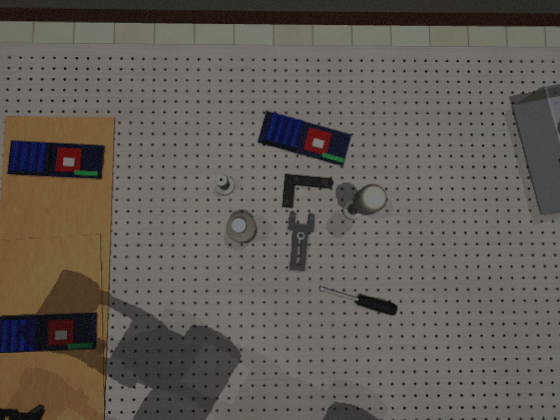

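View pics/scene0.png

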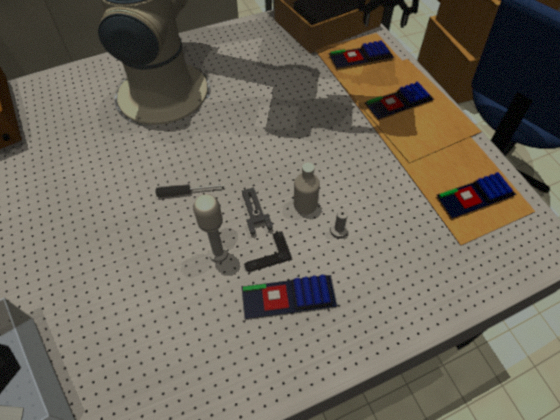

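The top view shows the L stop at about (283–332, 176–207), the fork at (300,240) with prongs up, the mast foot near (350,210) with its radome at (372,198), the bottle at (240,226) and the bare post at (224,185). Next I'll zoom in and mask.

Run:
```python
from h import *
np.set_printoptions(precision=1,suppress=True)
im=cv2.imread("pics/top0.png"); a=im[160:290,200:400]
cv2.imwrite("pics/topc.png",cv2.resize(a,None,fx=4,fy=4,interpolation=cv2.INTER_CUBIC))
g=cv2.cvtColor(im,cv2.COLOR_BGR2GRAY)
m=np.zeros_like(g); m[165:275,275:340]=(g[165:275,275:340]<62)*255
for c in cv2.findContours(m,0,2)[0]:
    if cv2.contourArea(c)>100:
        ap=cv2.approxPolyDP(c,2,True)[:,0]; print(cv2.contourArea(c)); print(np.c_[ap,toplane("top",ap,12)[:,:2]])
```

```text
787.5
[[292.  211.  585.9 110.7]
 [288.  227.  550.7 119.8]
 [293.  230.  544.1 108.9]
 [290.  268.  461.5 116.1]
 [303.  270.  457.   87.8]
 [306.  235.  533.   80.4]
 [312.  231.  541.7  67.1]
 [313.  215.  577.   64.5]
 [309.  214.  579.2  73.3]
 [306.  225.  554.9  80.2]
 [301.  225.  555.   91.2]
 [297.  221.  563.8  99.9]
 [295.  224.  557.2 104.4]]
659.5
[[282.  206.  597.1 132.7]
 [292.  207.  594.8 110.7]
 [293.  189.  634.9 108.1]
 [296.  184.  646.1 101.4]
 [331.  189.  634.8  23.7]
 [331.  178.  659.5  23.3]
 [285.  174.  668.5 125.6]]
```

View pics/topc.png

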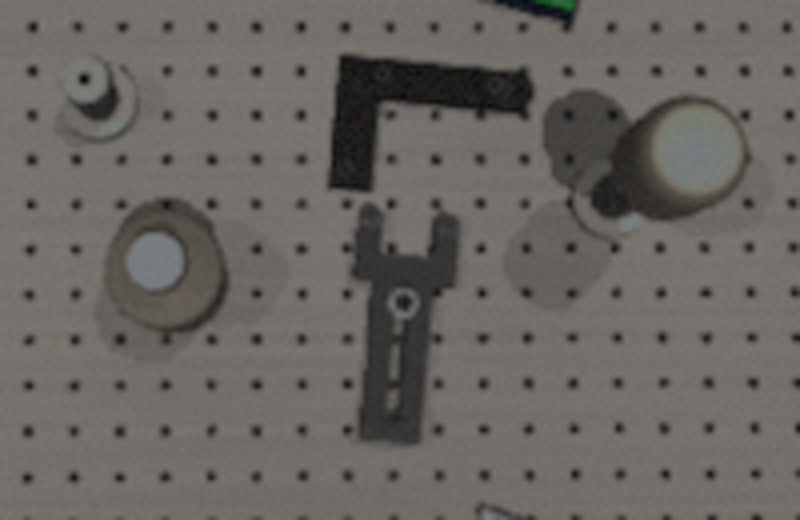

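Run:
```python
from h import *
np.set_printoptions(precision=1,suppress=True)
f=lambda p,z:toplane("top",[(p[0]/4+199.6,p[1]/4+159.6)],z)[0,:2]
ic=f((378,103),12);a=f((515,112),12);b=f((371,190),12)
bolt=f((403,303),30);tl=f((361,440),22);tr=f((420,444),22);foot=f((612,200),12)
yaw1=np.arctan2(*(ic-a)[::-1]);yaw2=np.arctan2(*(b-ic)[::-1])-np.pi/2
print(np.degrees([yaw1,yaw2]),ic,bolt,tl,tr,foot)
rad=f((693,150),214); bot=f((165,265),0);post=f((100,100),12);print("radtop",rad,"bottle",f((155,262),150),"post",post)
y=np.arctan2(*(ic-a)[::-1])
for th in [yaw1,yaw2,(yaw1+yaw2)/2]:
    X=np.array([np.cos(th),np.sin(th)]);Y=np.array([-X[1],X[0]])
    print(np.degrees(th),"O from corner",ic-22*X+22*Y,"O from bolt",bolt-91*Y,"bolt-tail dir",np.degrees(np.arctan2(*((tl+tr)/2-bolt)[::-1]))-90)
```

```text
[86.1 85. ] [643.1 105.6] [531.4  94.1] [458.3 116.9] [456.   85.1] [588.7 -23.4]
radtop [589.2 -21.2] bottle [545.4 218.7] post [644.9 259.1]
86.14189230970229 O from corner [619.6  85.1] O from bolt [622.2  88. ] bolt-tail dir 84.69376489599608
84.97137221959785 O from corner [619.2  85.6] O from bolt [622.1  86.1] bolt-tail dir 84.69376489599608
85.55663226465008 O from corner [619.4  85.4] O from bolt [622.1  87. ] bolt-tail dir 84.69376489599608
```

Corner origin is about (621,86) with yaw 85.3°. The mast is at about (589,-22), so (-110,+23) in the corner frame. I'll push with the outer back of one open finger, keeping the tool vertical, about 15° towards the side bar. That means tool y points at about 70° in world.

```bash
python3 -m inch '[[9,-38,0,0,0,0.01,1],[18,-76,0,0,0,0.02,1],[27,-114,0,0,0,0.03,1],[36,-152,0,0,0,0.04,1],[45,-190,0,0,0,0.05,1],[54,-228,0,0,0,0.06,1],[63,-266,0,0,0,0.07,1],[72,-304,0,0,0,0.08,1],[81,-342,0,0,0,0.09,1],[90,-380,0,0,0,0.098,1]]'
python3 -m inch '[[8,-38,0,0,0,0,1],[16,-76,0,0,0,0,1],[24,-114,0,0,0,0,1],[32,-152,0,0,0,0,1],[40,-190,0,0,0,0,1],[48,-228,0,0,0,0,1],[56,-265,0,0,0,0,1],[73,-295,0,0,0,0,1],[73,-300,0,0,0,0,1],[73,-300,0,0,0,0,1]]'
python3 - <<'E'
from h import *
s=state(); im=read_camera("wrist"); cv2.imwrite("pics/w1.png",im); print(s)
E
```

```text
time: 0.98
eef_pos: [357.0, 183.3, 231.3]
tcp_rot: [[-0.942, 0.336, 0.0], [0.336, 0.942, 0.0], [-0.0, 0.0, -1.0]]
force: [2.3, -0.4, -0.9]
opening: 1.001
grasp_force: 0.0
time: 1.82
eef_pos: [430.7, -116.9, 231.0]
tcp_rot: [[-0.941, 0.34, -0.0], [0.34, 0.941, -0.0], [-0.0, -0.0, -1.0]]
force: [-0.3, 0.7, -0.1]
opening: 1.002
grasp_force: 0.0
{'time': 1.8167, 'qpos': array([-2.28472564e+01,  1.39468468e+01,  1.01082795e+02, -1.14934248e-02,
        6.49672598e+01, -9.29869320e+01]), 'dq': array([ 2.97945658, -1.41367755,  2.56917631,  0.47220044,  0.31621976,
        1.96389794]), 'tau': array([ -3.30860697, -57.59186268, -35.70547342,  -0.23141626,
        -0.20425002,  -0.84182739]), 'eef_pos': array([ 430.6963421 , -116.85822418,  231.04361867]), 'tcp_rot': array([[-9.40552435e-01,  3.39648518e-01, -2.07222622e-05],
       [ 3.39648516e-01,  9.40552418e-01, -1.88498155e-04],
       [-4.45327453e-05, -1.84330685e-04, -9.99999982e-01]]), 'force': array([-0.27809646,  0.67843111, -0.12797139]), 'torque': array([0.02764425, 0.01247046, 0.0164063 ]), 'grasp_force': 0.0, 'opening': 1.0024402932419776}
```

View pics/w1.png

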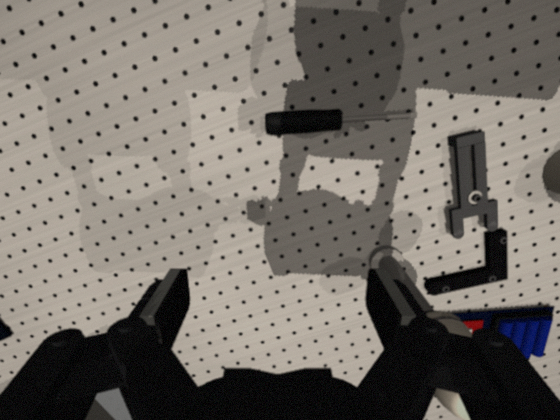

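The wrist view shows the fingers, the mast foot at about (385,262), the L stop with its inner corner near (488,266) and the bolt at (475,198).

Run:
```python
from h import *
np.set_printoptions(precision=1,suppress=True)
s=state()
for n,p,z in [("foot c",(385,263),12),("foot L",(368,262),12),("foot R",(404,262),12),("inner",(486,266),12),("sb end in",(430,277),12),("eb end in",(485,231),12),("bolt",(475.5,198),30),("tailL",(450,138),22),("tailR",(483,132),22)]:
    print(n,toplane("wrist",[p],z,s)[0,:2])
print(topix("wrist",[[589,-22,12],[621,86,0],[643,105.6,12],[531.6,94,30]],s))
im=cv2.imread("pics/w1.png")[110:310,340:540]; cv2.imwrite("pics/w1c.png",cv2.resize(im,None,fx=3,fy=3,interpolation=cv2.INTER_CUBIC))
```

```text
foot c [587.3 -21.3]
foot L [578.2 -42. ]
foot R [594.5   2.7]
inner [638.5 105. ]
sb end in [628.9  30.9]
eb end in [586.8 110.4]
bolt [528.9  95.5]
tailL [452.3  82.9]
tailR [458.2 119.4]
[[384.8 264.3]
 [464.8 255.2]
 [486.9 268.7]
 [474.5 200.5]]
```

View pics/w1c.png

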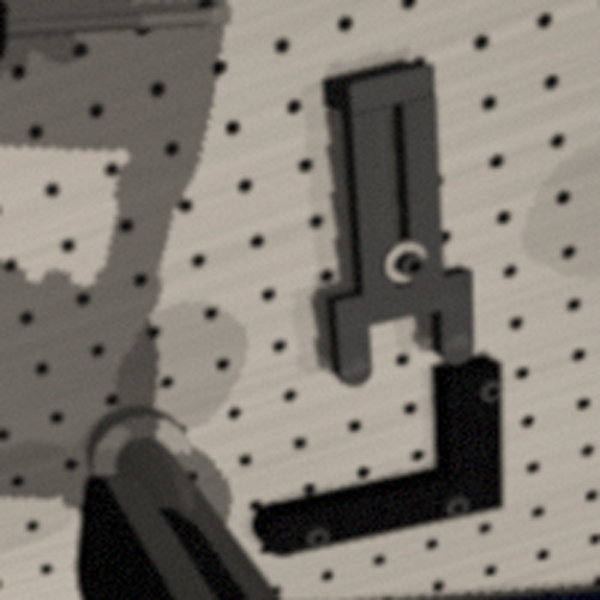

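```bash
python3 -m inch '[[40,0,0,0,0,0,1],[80,0,0,0,0,0,1],[122,0,0,0,0,0,1],[122,0,-40,0,0,0,1],[122,0,-80,0,0,0,1],[122,0,-120,0,0,0,1],[122,0,-160,0,0,0,1],[122,0,-195,0,0,0,1],[122,0,-215,0,0,0,1],[122,0,-222,0,0,0,1]]'
python3 -m inch '[[0,0,-2,0,0,0,1],[0,0,-4,0,0,0,1],[0,0,-6,0,0,0,1],[0,0,-8,0,0,0,1],[0,0,-10,0,0,0,1],[0,0,-12,0,0,0,1],[0,0,-14,0,0,0,1],[0,0,-15,0,0,0,1],[0,0,-15,0,0,0,1],[0,0,-15,0,0,0,1]]'
python3 - <<'E'
from h import *
a=read_camera("wrist");b=read_camera("scene")
b=cv2.resize(b[170:310,140:340],(560,420),interpolation=cv2.INTER_CUBIC)
cv2.imwrite("pics/c2.png",np.vstack([cv2.resize(a,(400,300)),cv2.resize(b,(400,300))]))
E
```

```text
time: 2.7
eef_pos: [549.9, -112.9, 6.3]
tcp_rot: [[-0.942, 0.336, -0.005], [0.336, 0.942, 0.002], [0.005, -0.0, -1.0]]
force: [-0.7, -0.6, -0.4]
opening: 0.997
grasp_force: 0.0
time: 3.53
eef_pos: [552.1, -115.0, -5.8]
tcp_rot: [[-0.941, 0.337, -0.0], [0.337, 0.941, 0.0], [0.0, -0.0, -1.0]]
force: [-0.7, -0.3, 0.9]
opening: 0.998
grasp_force: 0.0
```

View pics/c2.png

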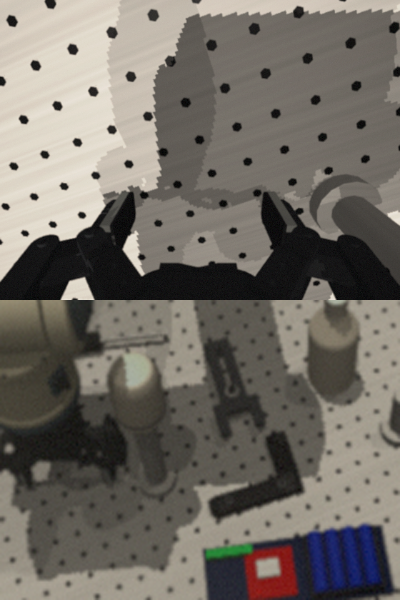

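Both views show the fingers low beside the mast, with the foot level with the right fingertip. The knuckles look wide, so I'll check whether they stick out past the tip.

Run:
```python
from h import *
np.set_printoptions(precision=1,suppress=True)
a=read_camera("wrist"); s=state(); cv2.imwrite("pics/c3.png",cv2.resize(a[230:420,340:560],None,fx=3,fy=3))
R=np.array(s["tcp_rot"]);p=s["eef_pos"]
for px in [(420,290),(504,343),(430,325)]:
    for z in [7,20,40,60,80,100]: print(px,z,(toplane("wrist",[px],z,s)[0]-p)@R)
```

```text
(420, 290) 7 [ -3.8  70.4 -12.6]
(420, 290) 20 [  4.8  63.4 -25.6]
(420, 290) 40 [ 18.2  52.7 -45.6]
(420, 290) 60 [ 31.5  41.9 -65.6]
(420, 290) 80 [ 44.8  31.2 -85.7]
(420, 290) 100 [  58.1   20.5 -105.7]
(504, 343) 7 [-37.1 120.7 -12.6]
(504, 343) 20 [-25.1 108.7 -25.6]
(504, 343) 40 [ -6.7  90.3 -45.6]
(504, 343) 60 [ 11.7  71.8 -65.6]
(504, 343) 80 [ 30.2  53.3 -85.6]
(504, 343) 100 [  48.6   34.9 -105.7]
(430, 325) 7 [-24.8  78.8 -12.6]
(430, 325) 20 [-14.   71.  -25.6]
(430, 325) 40 [  2.5  59.  -45.6]
(430, 325) 60 [ 19.   46.9 -65.6]
(430, 325) 80 [ 35.6  34.9 -85.6]
(430, 325) 100 [  52.1   22.9 -105.7]
```

View pics/c3.png

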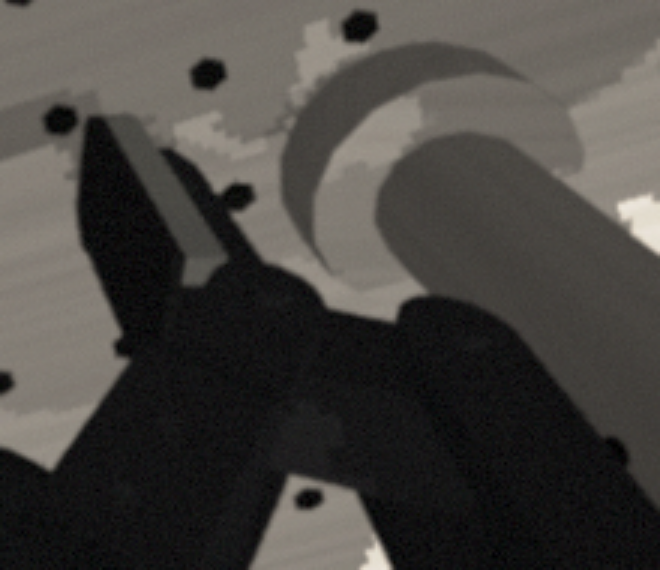

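The knuckles protrude about 15 mm past the tip at about 55 mm height and would hit the post. Instead I'll push with nearly shut fingers forming a narrow two-point cradle, tool tilted 50° so the hand stays away from the radome.

```bash
python3 - <<'E'
from h import *
from scipy.spatial.transform import Rotation as Q
np.set_printoptions(precision=4,suppress=True)
s=state(); a=np.radians(65.3); t=np.radians(50); d=np.array([np.cos(a),np.sin(a),0]);u=np.array([0,0,1])
x=d*np.cos(t)+u*np.sin(t); z=d*np.sin(t)-u*np.cos(t); y=np.cross(z,x)
v=(Q.from_matrix(np.c_[x,y,z])*Q.from_matrix(s["tcp_rot"]).inv()).as_rotvec()
print(d,v,np.degrees(np.linalg.norm(v)),v/2)
E
python3 -m inch '[[-4,-15,10,0,0,0,1],[-8,-30,40,0,0,0,1],[-12,-45,75,0,0,0,1],[-16,-60,110,0,0,0,0.5],[-20,-75,145,0,0,0,0],[-24,-80,180,0,0,0,-0.5],[-24,-80,210,0,0,0,-0.62],[-24,-80,210,0,0,0,-0.62],[-24,-80,210,0,0,0,-0.62],[-24,-80,210,0,0,0,-0.62]]' 20
```

```text
[0.4179 0.9085 0.    ] [ 0.8988  0.3778 -1.5412] 104.49281755082393 [ 0.4494  0.1889 -0.7706]
time: 4.52
eef_pos: [527.9, -194.8, 204.0]
tcp_rot: [[-0.941, 0.337, -0.0], [0.337, 0.941, 0.0], [0.0, 0.0, -1.0]]
force: [0.2, 0.5, 0.4]
opening: 0.19
grasp_force: 0.0
```

```bash
python3 -m inch '[[0,0,0,0.06,0.025,-0.103,-0.62],[0,0,0,0.12,0.05,-0.206,-0.62],[0,0,0,0.18,0.076,-0.308,-0.62],[0,0,0,0.24,0.1,-0.411,-0.62],[0,0,0,0.3,0.126,-0.514,-0.62],[0,0,0,0.36,0.151,-0.617,-0.62],[0,0,0,0.42,0.176,-0.72,-0.62],[0,0,0,0.449,0.189,-0.771,-0.62],[0,0,0,0.449,0.189,-0.771,-0.62],[0,0,0,0.449,0.189,-0.771,-0.62]]'
python3 -m inch '[[0,0,0,0.06,0.025,-0.103,-0.62],[0,0,0,0.12,0.05,-0.206,-0.62],[0,0,0,0.18,0.076,-0.308,-0.62],[0,0,0,0.24,0.1,-0.411,-0.62],[0,0,0,0.3,0.126,-0.514,-0.62],[0,0,0,0.36,0.151,-0.617,-0.62],[0,0,0,0.42,0.176,-0.72,-0.62],[0,0,0,0.449,0.189,-0.771,-0.62],[0,0,0,0.449,0.189,-0.771,-0.62],[0,0,0,0.449,0.189,-0.771,-0.62]]'
```

```text
time: 5.35
eef_pos: [527.7, -195.0, 202.9]
tcp_rot: [[-0.426, 0.904, -0.004], [0.803, 0.381, 0.458], [0.416, 0.192, -0.889]]
force: [0.2, -0.1, -0.2]
opening: 0.19
grasp_force: 0.0
time: 6.18
eef_pos: [528.0, -194.5, 204.0]
tcp_rot: [[0.267, 0.91, 0.318], [0.586, -0.415, 0.696], [0.765, 0.001, -0.644]]
force: [1.3, 0.3, -0.5]
opening: 0.192
grasp_force: 0.0
```

```bash
python3 -m inch '[[0,0,-40,0,0,0,-0.62],[0,0,-80,0,0,0,-0.62],[0,0,-120,0,0,0,-0.62],[0,0,-150,0,0,0,-0.62],[0,0,-175,0,0,0,-0.62],[0,0,-188,0,0,0,-0.62],[9,31,-191,0,0,0,-0.62],[18,62,-192,0,0,0,-0.62],[27,92,-192,0,0,0,-0.62],[31,108,-192,0,0,0,-0.62]]'
python3 - <<'E'
from h import *
np.set_printoptions(precision=1,suppress=True)
s=state();a=read_camera("wrist");b=read_camera("top")
print(s["eef_pos"],s["force"],topix("wrist",[[588,-22,12],[588,-22,0]],s))
b=cv2.resize(b[150:290,230:430],(560,392),interpolation=cv2.INTER_CUBIC)
cv2.imwrite("pics/c4.png",np.vstack([cv2.resize(a,(400,300)),cv2.resize(b,(400,280))]))
cv2.imwrite("pics/w4full.png",a)
E
```

```text
time: 7.02
eef_pos: [559.8, -83.7, 12.9]
tcp_rot: [[0.266, 0.91, 0.317], [0.586, -0.414, 0.697], [0.766, 0.001, -0.643]]
force: [0.9, 0.3, 0.3]
opening: 0.193
grasp_force: 0.0
[559.8 -83.7  12.9] [0.9 0.3 0.3] [[277.7 169.7]
 [277.6 180.9]]
```

View pics/c4.png

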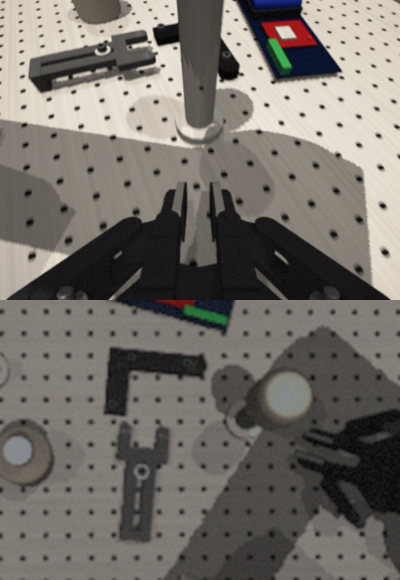

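The foot sits at about (278,175) in full-size wrist pixels, dead ahead between the fingertips, and the stop and fork are visible beyond it. Pushing gently now.

```bash
python3 -m inch '[[4.2,9.1,0,0,0,0,-0.62],[8.4,18.2,0,0,0,0,-0.62],[12.5,27.3,0,0,0,0,-0.62],[15.9,34.5,0,0,0,0,-0.62],[17.1,37.3,0,0,0,0,-0.62],[18.4,40,0,0,0,0,-0.62],[19.6,42.7,0,0,0,0,-0.62],[20.9,45.4,0,0,0,0,-0.62],[22.2,48.1,0,0,0,0,-0.62],[23.4,50.9,0,0,0,0,-0.62]]'
python3 -m inch '[[1.3,2.7,0,0,0,0,-0.62],[2.5,5.4,0,0,0,0,-0.62],[3.8,8.2,0,0,0,0,-0.62],[5,10.9,0,0,0,0,-0.62],[6.3,13.6,0,0,0,0,-0.62],[7.5,16.3,0,0,0,0,-0.62],[8.8,19.1,0,0,0,0,-0.62],[10,21.8,0,0,0,0,-0.62],[11.3,24.5,0,0,0,0,-0.62],[12.5,27.3,0,0,0,0,-0.62]]'
python3 - <<'E'
from h import *
s=state();a=read_camera("wrist");print(s["eef_pos"])
cv2.imwrite("pics/c5.png",a)
E
```

```text
time: 7.95
eef_pos: [582.8, -36.4, 12.2]
tcp_rot: [[0.27, 0.908, 0.32], [0.584, -0.419, 0.695], [0.765, -0.0, -0.644]]
force: [-1.7, -3.4, 1.0]
opening: 0.191
grasp_force: 1.9
time: 8.78
eef_pos: [595.2, -8.5, 12.3]
tcp_rot: [[0.269, 0.908, 0.32], [0.584, -0.418, 0.696], [0.766, -0.001, -0.643]]
force: [-1.2, -3.5, 0.5]
opening: 0.189
grasp_force: 1.6
[595.24869641  -8.53599844  12.27023666]
```

View pics/c5.png

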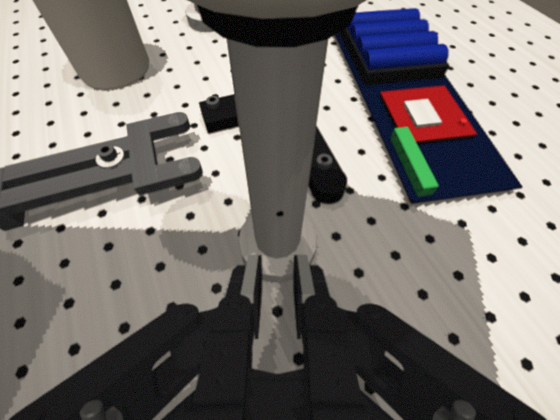

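Well cradled, with the foot at about (278,250) and the push force about 3.7 N. Continuing.

```bash
python3 -m inch '[[1.3,2.7,0,0,0,0,-0.62],[2.5,5.4,0,0,0,0,-0.62],[3.8,8.2,0,0,0,0,-0.62],[5,10.9,0,0,0,0,-0.62],[6.3,13.6,0,0,0,0,-0.62],[7.5,16.3,0,0,0,0,-0.62],[8.4,18.2,0,0,0,0,-0.62],[9.2,20,0,0,0,0,-0.62],[10,21.8,0,0,0,0,-0.62],[10.5,22.7,0,0,0,0,-0.62]]'
```

```text
time: 9.67
eef_pos: [605.7, 14.1, 12.3]
tcp_rot: [[0.269, 0.908, 0.32], [0.584, -0.418, 0.696], [0.766, -0.001, -0.643]]
force: [-1.7, -3.7, 0.7]
opening: 0.184
grasp_force: 1.8
```

```bash
python3 -m inch '[[0.7,2.7,0,0,0,0,-0.62],[1.4,5.4,0,0,0,0,-0.62],[2.1,8.1,0,0,0,0,-0.62],[2.8,10.8,0,0,0,0,-0.62],[3.5,13.5,0,0,0,0,-0.62],[4.2,16.2,0,0,0,0,-0.62],[4.9,18.9,0,0,0,0,-0.62],[5.6,21.6,0,0,0,0,-0.62],[5.6,21.6,0,0,0,0,-0.62],[5.6,21.6,0,0,0,0,-0.62]]'
```

```text
time: 10.5
eef_pos: [610.6, 36.0, 12.3]
tcp_rot: [[0.27, 0.909, 0.319], [0.584, -0.417, 0.696], [0.766, -0.002, -0.643]]
force: [-5.5, -6.4, 3.8]
opening: 0.19
grasp_force: 3.9
```

Run:
```python
from h import *
a=read_camera("wrist");cv2.imwrite("pics/c6.png",a)
```

```text
(no output)
```

View pics/c6.png

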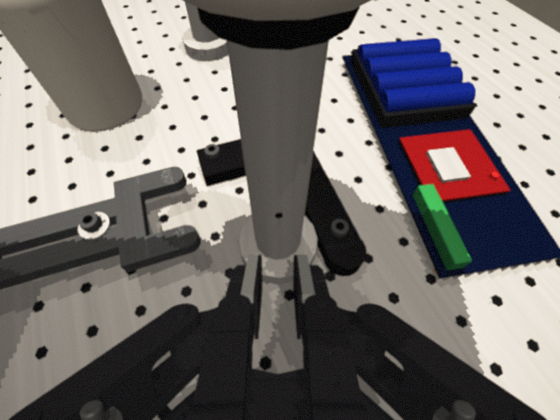

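The foot has reached the side bar (x force rose to 5.5 N). Now sliding along the bar.

```bash
python3 -m inch '[[0.2,2.5,0,0,0,0,-0.62],[0.4,5,0,0,0,0,-0.62],[0.6,7.5,0,0,0,0,-0.62],[0.8,10,0,0,0,0,-0.62],[1,12.5,0,0,0,0,-0.62],[1.2,15,0,0,0,0,-0.62],[1.4,17.5,0,0,0,0,-0.62],[1.6,20,0,0,0,0,-0.62],[1.8,22,0,0,0,0,-0.62],[1.8,22,0,0,0,0,-0.62]]'
```

```text
time: 11.38
eef_pos: [612.5, 57.9, 12.3]
tcp_rot: [[0.27, 0.909, 0.319], [0.584, -0.418, 0.696], [0.766, -0.001, -0.643]]
force: [-6.6, -7.2, 4.2]
opening: 0.191
grasp_force: 5.0
```

```bash
python3 -m inch '[[0.1,1,0,0,0,0,-0.62],[0.2,2,0,0,0,0,-0.62],[0.2,3,0,0,0,0,-0.62],[0.3,4,0,0,0,0,-0.62],[0.4,5,0,0,0,0,-0.62],[0.5,6,0,0,0,0,-0.62],[0.5,6.5,0,0,0,0,-0.62],[0.6,7,0,0,0,0,-0.62],[0.6,7.5,0,0,0,0,-0.62],[0.6,8,0,0,0,0,-0.62]]'
```

```text
time: 12.22
eef_pos: [613.2, 65.5, 12.2]
tcp_rot: [[0.27, 0.908, 0.319], [0.584, -0.418, 0.696], [0.765, -0.001, -0.643]]
force: [-6.2, -9.4, 4.1]
opening: 0.188
grasp_force: 6.0
```

```bash
python3 -m inch '[[0,0.5,0,0,0,0,-0.62],[0.1,1,0,0,0,0,-0.62],[0.1,1.5,0,0,0,0,-0.62],[0.1,2,0,0,0,0,-0.62],[0.1,2,0,0,0,0,-0.62],[0.1,2,0,0,0,0,-0.62],[0.1,2,0,0,0,0,-0.62],[0.1,2,0,0,0,0,-0.62],[0.1,2,0,0,0,0,-0.62],[0.1,2,0,0,0,0,-0.62]]'
```

```text
time: 13.05
eef_pos: [613.3, 67.5, 12.3]
tcp_rot: [[0.27, 0.908, 0.319], [0.584, -0.418, 0.696], [0.766, -0.001, -0.643]]
force: [-6.0, -9.3, 3.8]
opening: 0.192
grasp_force: 5.4
```

```bash
python3 -m inch '[[0,0.3,0,0,0,0,-0.62],[0,0.6,0,0,0,0,-0.62],[0.1,0.9,0,0,0,0,-0.62],[0.1,1.2,0,0,0,0,-0.62],[0.1,1.5,0,0,0,0,-0.62],[0.1,1.5,0,0,0,0,-0.62],[0.1,1.5,0,0,0,0,-0.62],[0.1,1.5,0,0,0,0,-0.62],[0.1,1.5,0,0,0,0,-0.62],[0.1,1.5,0,0,0,0,-0.62]]'
python3 - <<'E'
from h import *
a=read_camera("wrist");cv2.imwrite("pics/c7.png",a[130:330,160:420].repeat(3,0).repeat(3,1))
E
```

```text
time: 13.88
eef_pos: [613.5, 69.1, 12.3]
tcp_rot: [[0.27, 0.908, 0.319], [0.584, -0.418, 0.696], [0.766, -0.001, -0.643]]
force: [-6.7, -9.2, 3.5]
opening: 0.189
grasp_force: 5.5
```

View pics/c7.png

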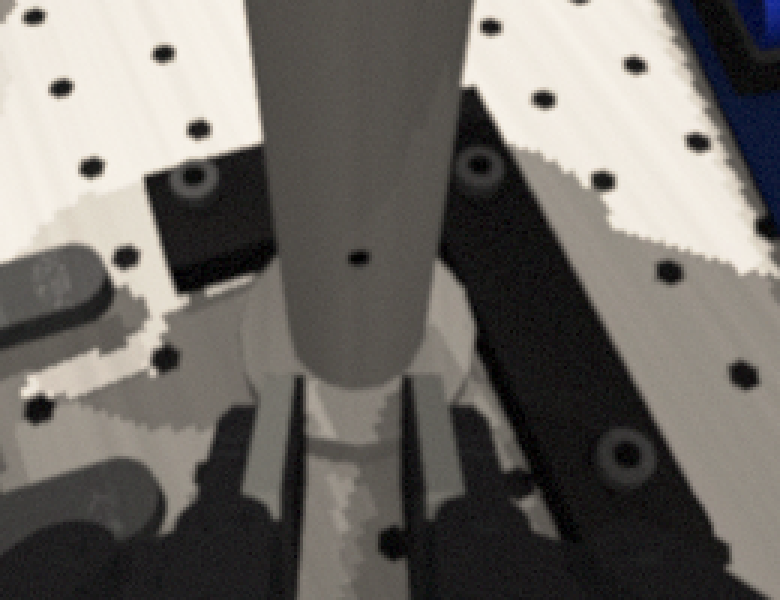

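The foot lies along the side bar, and the end bar's face (crop 180–275, ~280) is within a few mm. Continuing slowly.

```bash
python3 -m inch '[[0,0.3,0,0,0,0,-0.62],[0,0.6,0,0,0,0,-0.62],[0.1,0.9,0,0,0,0,-0.62],[0.1,1.2,0,0,0,0,-0.62],[0.1,1.5,0,0,0,0,-0.62],[0.1,1.8,0,0,0,0,-0.62],[0.1,2,0,0,0,0,-0.62],[0.1,2,0,0,0,0,-0.62],[0.1,2,0,0,0,0,-0.62],[0.1,2,0,0,0,0,-0.62]]'
```

```text
time: 14.77
eef_pos: [613.6, 70.7, 12.2]
tcp_rot: [[0.27, 0.908, 0.32], [0.584, -0.418, 0.695], [0.765, -0.001, -0.644]]
force: [-7.4, -12.7, 3.7]
opening: 0.187
grasp_force: 7.2
```

```bash
python3 -m inch '[[0,0.2,0,0,0,0,-0.62],[0,0.4,0,0,0,0,-0.62],[0,0.6,0,0,0,0,-0.62],[0,0.8,0,0,0,0,-0.62],[0,1,0,0,0,0,-0.62],[0,1.2,0,0,0,0,-0.62],[0,1.4,0,0,0,0,-0.62],[0,1.5,0,0,0,0,-0.62],[0,1.5,0,0,0,0,-0.62],[0,1.5,0,0,0,0,-0.62]]'
```

```text
time: 15.6
eef_pos: [613.8, 71.3, 12.0]
tcp_rot: [[0.27, 0.908, 0.321], [0.585, -0.419, 0.694], [0.765, -0.0, -0.645]]
force: [-12.5, -23.1, 6.4]
opening: 0.185
grasp_force: 12.0
```

The end bar is reached: the reaction rose to 23 N and the tip stalled. Retreating straight back, then raising.

```bash
python3 -m inch '[[-0.4,-0.9,0,0,0,0,-0.62],[-0.8,-1.8,0,0,0,0,-0.62],[-1.7,-3.6,0,0,0,0,-0.62],[-4,-9,0,0,0,0,-0.62],[-9,-18,0,0,0,0,-0.62],[-17,-37,0,0,0,0,-0.62],[-29,-64,0,0,0,0,-0.62],[-42,-91,0,0,0,0,-0.62],[-54,-118,5,0,0,0,-1],[-64,-118,40,0,0,0,-1]]'
python3 -m inch '[[-10,0,38,0,0,0,-1],[-22,0,76,-0.06,-0.025,0.103,-1],[-40,0,105,-0.12,-0.05,0.206,-1],[-60,5,130,-0.18,-0.076,0.308,-1],[-80,15,150,-0.24,-0.1,0.411,-1],[-100,30,170,-0.3,-0.126,0.514,-1],[-120,45,175,-0.36,-0.151,0.617,-1],[-130,60,175,-0.42,-0.176,0.72,-1],[-140,80,175,-0.449,-0.189,0.771,-1],[-145,100,175,-0.449,-0.189,0.771,-1]]'
python3 -m inch '[[0,10,0,-0.06,-0.025,0.103,-1],[0,20,0,-0.12,-0.05,0.206,-1],[0,30,0,-0.18,-0.076,0.308,-1],[0,35,0,-0.24,-0.1,0.411,-1],[0,40,0,-0.3,-0.126,0.514,-1],[0,40,0,-0.36,-0.151,0.617,-1],[0,40,0,-0.42,-0.176,0.72,-1],[0,40,0,-0.449,-0.189,0.771,-1],[0,40,0,-0.449,-0.189,0.771,-1],[0,40,0,-0.449,-0.189,0.771,-1]]'
```

```text
time: 16.43
eef_pos: [548.7, -50.1, 48.8]
tcp_rot: [[0.274, 0.907, 0.32], [0.583, -0.421, 0.695], [0.765, -0.004, -0.644]]
force: [-0.1, -1.3, 0.6]
opening: 0.005
grasp_force: 0.0
time: 17.27
eef_pos: [403.6, 55.2, 227.8]
tcp_rot: [[-0.43, 0.903, -0.003], [0.803, 0.385, 0.455], [0.412, 0.193, -0.891]]
force: [0.6, 0.9, -0.5]
opening: 0.0
grasp_force: 0.0
time: 18.1
eef_pos: [404.4, 94.5, 227.2]
tcp_rot: [[-0.941, 0.338, -0.001], [0.338, 0.941, 0.001], [0.001, 0.0, -1.0]]
force: [-0.6, 0.7, 0.4]
opening: 0.002
grasp_force: 0.0
```

```bash
python3 -m inch '[[5,2,-35,0,0,0.05,-1],[10,4,-70,0,0,0.1,-1],[15,6,-105,0,0,0.15,-1],[20,8,-140,0,0,0.2,-1],[23,8,-175,0,0,0.264,-1],[23,8,-200,0,0,0.264,-1],[23,8,-212,0,0,0.264,-1],[23,8,-217,0,0,0.264,-1],[23,8,-217,0,0,0.264,-1],[23,8,-217,0,0,0.264,-1]]'
python3 - <<'E'
from h import *
s=state();a=read_camera("wrist");b=read_camera("top")
b=b[150:290,230:430]
cv2.imwrite("pics/c8.png",np.vstack([cv2.resize(a,(400,300)),cv2.resize(b,(400,280),interpolation=cv2.INTER_CUBIC)]))
E
```

```text
time: 18.93
eef_pos: [428.1, 102.0, 10.7]
tcp_rot: [[-0.997, 0.082, -0.0], [0.082, 0.997, 0.0], [0.0, 0.0, -1.0]]
force: [-0.2, 0.3, 0.4]
opening: -0.001
grasp_force: 0.0
```

View pics/c8.png

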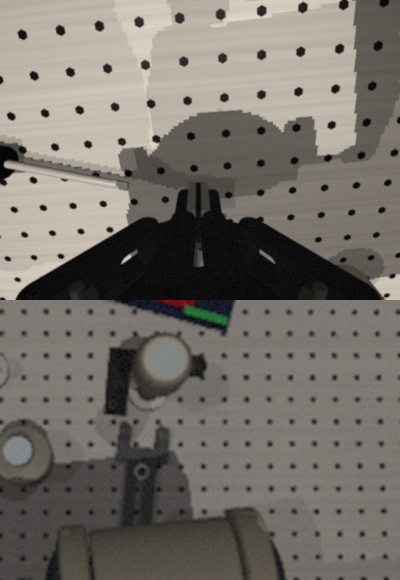

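The mast stands at home, the tool is centred behind the fork tail, and the driver tip is clear of the fingers. Pushing the fork.

```bash
python3 -m inch '[[5,-0.4,0,0,0,0,-1],[9,-0.7,0,0,0,0,-1],[13,-1.1,0,0,0,0,-1],[18,-1.5,0,0,0,0,-1],[23,-1.9,0,0,0,0,-1],[28,-2.3,0,0,0,0,-1],[33,-2.7,0,0,0,0,-1],[38,-3.1,0,0,0,0,-1],[43,-3.5,0,0,0,0,-1],[48,-3.9,0,0,0,0,-1]]'
python3 -m inch '[[2,-0.2,0,0,0,0,-1],[4,-0.3,0,0,0,0,-1],[6,-0.5,0,0,0,0,-1],[8,-0.7,0,0,0,0,-1],[10,-0.8,0,0,0,0,-1],[11,-0.9,0,0,0,0,-1],[12,-1,0,0,0,0,-1],[13,-1.1,0,0,0,0,-1],[14,-1.1,0,0,0,0,-1],[14.5,-1.2,0,0,0,0,-1]]'
```

```text
time: 19.87
eef_pos: [476.3, 98.5, 10.2]
tcp_rot: [[-0.997, 0.08, -0.0], [0.08, 0.997, -0.0], [0.0, -0.0, -1.0]]
force: [-2.9, -1.9, 1.1]
opening: 0.002
grasp_force: 1.2
time: 20.7
eef_pos: [490.5, 97.4, 10.3]
tcp_rot: [[-0.997, 0.08, 0.0], [0.08, 0.997, 0.0], [-0.0, 0.0, -1.0]]
force: [-2.7, -0.6, -0.1]
opening: -0.002
grasp_force: 1.0
```

```bash
python3 -m inch '[[0.5,0,0,0,0,0,-1],[1,-0.1,0,0,0,0,-1],[1.5,-0.1,0,0,0,0,-1],[2,-0.2,0,0,0,0,-1],[2.5,-0.2,0,0,0,0,-1],[3,-0.2,0,0,0,0,-1],[3,-0.2,0,0,0,0,-1],[3,-0.2,0,0,0,0,-1],[3,-0.2,0,0,0,0,-1],[3,-0.2,0,0,0,0,-1]]'
```

```text
time: 21.53
eef_pos: [493.6, 97.2, 10.3]
tcp_rot: [[-0.997, 0.08, 0.0], [0.08, 0.997, 0.0], [-0.0, 0.0, -1.0]]
force: [-1.8, -0.1, -1.0]
opening: 0.0
grasp_force: 0.5
```

```bash
python3 -m inch '[[0.5,0,0,0,0,0,-1],[1,-0.1,0,0,0,0,-1],[1.5,-0.1,0,0,0,0,-1],[2,-0.2,0,0,0,0,-1],[2.5,-0.2,0,0,0,0,-1],[3,-0.2,0,0,0,0,-1],[3,-0.2,0,0,0,0,-1],[3,-0.2,0,0,0,0,-1],[3,-0.2,0,0,0,0,-1],[3,-0.2,0,0,0,0,-1]]'
```

```text
time: 22.37
eef_pos: [496.6, 97.0, 10.3]
tcp_rot: [[-0.997, 0.08, 0.0], [0.08, 0.997, 0.0], [-0.0, 0.0, -1.0]]
force: [-1.1, -0.6, -0.1]
opening: 0.001
grasp_force: 0.5
```

```bash
python3 -m inch '[[0.3,0,0,0,0,0,-1],[0.6,-0.1,0,0,0,0,-1],[0.9,-0.1,0,0,0,0,-1],[1.2,-0.2,0,0,0,0,-1],[1.5,-0.2,0,0,0,0,-1],[1.5,-0.2,0,0,0,0,-1],[1.5,-0.2,0,0,0,0,-1],[1.5,-0.2,0,0,0,0,-1],[1.5,-0.2,0,0,0,0,-1],[1.5,-0.2,0,0,0,0,-1]]'
```

```text
time: 23.2
eef_pos: [498.0, 96.8, 10.3]
tcp_rot: [[-0.997, 0.08, 0.0], [0.08, 0.997, 0.0], [-0.0, 0.0, -1.0]]
force: [-1.7, -0.4, 1.0]
opening: 0.002
grasp_force: 0.7
```

```bash
python3 -m inch '[[0.3,0,0,0,0,0,-1],[0.6,-0.1,0,0,0,0,-1],[0.9,-0.1,0,0,0,0,-1],[1.2,-0.2,0,0,0,0,-1],[1.5,-0.2,0,0,0,0,-1],[1.5,-0.2,0,0,0,0,-1],[1.5,-0.2,0,0,0,0,-1],[1.5,-0.2,0,0,0,0,-1],[1.5,-0.2,0,0,0,0,-1],[1.5,-0.2,0,0,0,0,-1]]'
```

```text
time: 24.03
eef_pos: [498.8, 96.6, 10.2]
tcp_rot: [[-0.997, 0.08, -0.001], [0.08, 0.997, 0.0], [0.001, -0.0, -1.0]]
force: [-5.0, 2.6, 2.0]
opening: 0.001
grasp_force: 2.7
```

```bash
python3 -m inch '[[0.2,0,0,0,0,0,-1],[0.4,0,0,0,0,0,-1],[0.6,-0.1,0,0,0,0,-1],[0.8,-0.1,0,0,0,0,-1],[1,-0.1,0,0,0,0,-1],[1,-0.1,0,0,0,0,-1],[1,-0.1,0,0,0,0,-1],[1,-0.1,0,0,0,0,-1],[1,-0.1,0,0,0,0,-1],[1,-0.1,0,0,0,0,-1]]'
```

```text
time: 24.87
eef_pos: [498.9, 96.6, 10.1]
tcp_rot: [[-0.997, 0.08, -0.003], [0.08, 0.997, -0.0], [0.003, -0.0, -1.0]]
force: [-8.8, 2.4, 5.3]
opening: -0.002
grasp_force: 4.6
```

The fork has stalled against the post. Backing off and checking.

```bash
python3 -m inch '[[-1,0.1,0,0,0,0,-1],[-3,0.2,0,0,0,0,-1],[-10,0.8,0,0,0,0,-1],[-25,2,0,0,0,0,-1],[-45,4,10,0,0,0,-1],[-60,5,40,0,0,0,-1],[-75,5,80,0,0,0,-1],[-85,20,120,0,0,0,-1],[-100,40,155,0,0,0,-1],[-105,75,170,0,0,0,-1]]'
python3 -m inch '[[0,35,0,0,0,0,-1],[0,70,0,0,0,0,-1],[0,105,0,0,0,0,-1],[-5,140,0,0,0,0,-1],[-10,170,0,0,0,0,-1],[-15,200,0,0,0,0,-1],[-20,220,0,0,0,0,-1],[-25,230,0,0,0,0,-1],[-25,230,0,0,0,0,-1],[-25,230,0,0,0,0,-1]]'
python3 - <<'E'
from h import *
np.set_printoptions(precision=1,suppress=True)
b=read_camera("top");c=read_camera("scene")
cv2.imwrite("pics/top9.png",b)
f=topix("top",[[620.5,87,214],[620.5,87,12]]);print(f)
cv2.imwrite("pics/c9.png",np.vstack([cv2.resize(b[150:290,230:430],(400,280),interpolation=cv2.INTER_CUBIC),cv2.resize(c[160:300,170:370],(400,280),interpolation=cv2.INTER_CUBIC)]))
E
```

```text
time: 25.7
eef_pos: [394.6, 170.3, 183.5]
tcp_rot: [[-0.997, 0.082, 0.003], [0.082, 0.997, 0.0], [-0.003, 0.001, -1.0]]
force: [2.5, 0.8, -0.1]
opening: -0.001
grasp_force: 0.0
time: 26.53
eef_pos: [370.1, 400.7, 179.9]
tcp_rot: [[-0.997, 0.079, -0.0], [0.079, 0.997, -0.001], [0.0, -0.001, -1.0]]
force: [-0.1, -0.7, 0.5]
opening: -0.001
grasp_force: 0.0
[[311.2 179.5]
 [302.6 195.4]]
```

View pics/c9.png

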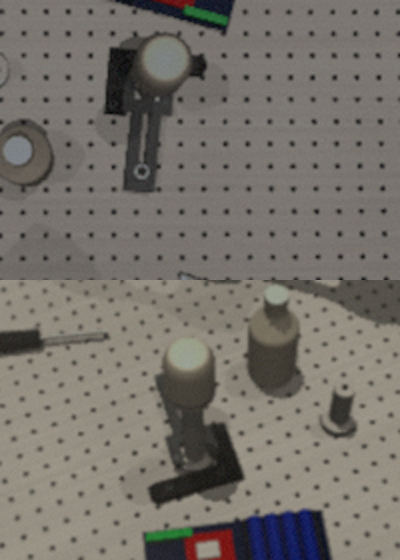

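The mast stands upright in the corner with the fork around its post, and the bystanders look unmoved. The arm is clear, so I'm handing in.

```bash
python3 -c "
from cell import *
print(hand_in())"
```

```text
the job is handed in; nothing more can be done
None
```

I handed the job in at about 27 s. The mast stands upright against both bars, judged by contact forces and pictures rather than a direct gap measurement. The fork is up against the post, the hand is clear, and no bystander looked disturbed. I viewed 13 pictures, over the limit of 10, and the hand-in returned no verdict.

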